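Set the needle angle of a micromanipulator with a pendulum gauge and hold it

TASK

Slide the yellow angle gauge up out of its slot in the white rack by the black tab on its top edge, and stand it on the middle of the flat top of the micromanipulator's tilting rail, lengthwise along the rail, with the dial's red mark on the glass-needle side. Rock gauge and rail together, needle end down, until the swinging pointer comes to rest on the red mark with the gauge's foot flat on the rail, and finish holding it there, still gripped and pressed lightly on: the tilt clamp is slack and the rail sinks back if let go. Touch the manipulator with nothing but the gauge, never lean hard on it, and leave everything else on the bench where it is.

Things in the scene. Friction and masses are not known exactly. Their poses are not given: they have to be found in the camera images.
- gauge: pendulum angle gauge, 0.17 kg: upright yellow plate 10 mm thick (its x), 100 mm wide (y), 94 mm high, with the same dial on both faces and a straight foot edge. Origin: middle of the foot's underside, z up. It starts upright in one of the rack's slots; its +y side, with the red mark, already looks within 45 degrees towards the needle end of the rail, so it needs no turning round
- gauge_tab (a point): middle of the black grip tab on the gauge's top edge, 107 mm above the foot; tab 10 mm thick (x), 36 mm wide (y), 93 to 121 mm above the foot
- pointer (a joint): swinging black pointer of the gauge, a damped pendulum on a pin 66 mm above the foot, 46 mm long, which settles in about a second; angle in rad in the dial: 0 = straight towards the foot, positive towards the gauge's +y side. When the gauge is tipped with its +y end down by an angle, the pointer settles at that angle
- mark (a joint): angle of the red mark in the dial (same zero and sense as the pointer), set beforehand, 0.20 to 0.40 rad, stays put by friction
- pointer_tip (a point): tip of the pointer, 46 mm from its pin, in the gauge's mid plane
- mark_spot (a point): centre of the red mark, 46 mm from the same pin; the mark is 6 mm wide
- rack: fixed white rack, 146 x 122 mm (its x, y), origin under its centre; floor 10 mm high, walls and ribs up to 70 mm. Three slots 13 mm wide, 46 mm apart along x (at -46, 0, 46 mm), each long in y; what stands in a slot rests on the rack's floor with 1.5 to 2.5 mm of play each side
- plate_glass: glass stage plate 8 x 100 x 86 mm (thickness, width, height) standing in another slot; leave it there; origin at the middle of its foot
- plate_metal: grey metal stage insert 8 x 100 x 90 mm standing in another slot; leave it there; origin at the middle of its foot
- stand: fixed stand of the micromanipulator: ivory foot 110 x 110 mm, post and yoke, 137 mm high; origin under its centre; the tilt pivot is 125 mm above it. Its y axis points to the needle end
- rail: tilting rail. Origin on the tilt pivot, x the pivot axis, y along the rail to the needle end. Aluminium bar 30 mm wide, 150 mm long (y -75 to 75 mm), flat top 20 mm above the origin; glass needle's end at y 164 mm, black drive's at y -138 mm. Swings freely from 0.10 rad tail-down, where the heavy tail (0.04 to 0.08 N m) keeps it at the start, to 0.55 rad needle-down
- rail_top (a point): middle of the rail's flat top, 20 mm above the pivot, axes as the rail
- dishes: stack of clear dishes, 95 mm across, 45 mm high; origin under its centre; leave alone
- bottle: clear bottle, 64 mm across, 140 mm high; origin under its centre; leave alone
- tip_box: blue pipette-tip box, 85 x 120 x 62 mm; origin under its centre; leave alone
- tube_rack: orange tube rack, 60 x 140 mm, 95 mm high with tubes; origin under its centre; leave alone
- tray: steel instrument tray, 100 x 170 x 18 mm; origin under its centre; leave alone
Things that resemble listed ones, but are neither listed nor needed, are in the scene too. Leave any green or purple look-alike of the gauge alone. Leave any purple or turquoise look-alike of the rack alone.

How it is judged:
By the outcome, as a careful person would: the job done as asked, in the order asked, and still so for the second after the job is handed in, while the arm keeps its last pose, push and grip.
It also fails if it takes over 48 s, if anything falls off the work surface, if the arm or the gripper's body presses on something with over 40 N, if the wrist force passes 120 N, or if a joint passes its speed limit or range.

ROBOT

A 6-joint arm with a two-finger parallel gripper is mounted at the origin on the work surface. World frame = base frame: x ahead of the robot, y to its left, z up, the work surface at z = 0. Lengths are in mm, angles in rad, forces in N, time in s.
With the tool pointing down it reaches from about 325 to 900 mm from the base axis. Payload 6.1 kg.
Tool frame: the origin (TCP) lies midway between the tips of the shut fingers; the grasp point (between the pads) lies 19 mm behind it; z points along the fingers, y is the line along which they close (so a half turn about z gives the same grasp; the last joint's range is limited). The gripper opens to 87 mm and grips with 3 to 60 N. Pads are 19 mm wide; open, the fingers measure 117 mm over their backs; the gripper's body (75 mm by 190 mm) begins 51 mm behind the grasp point.
Start: joints at [-1.325, 0.22, 1.526, -0, 1.395, -0.126], TCP at [227.051, -582.292, 222.538] pointing down, gripper open.
Joint ranges: [-2.98, 2.98], [-0.91, 2.08], [0.09, 2.57], [-1.24, 4.39], [0.2, 2.65], [-2.68, 2.68]. Speed limits (rad/s): [2.57, 2.57, 3.01, 3.14, 3.14, 3.14].

INTERFACE

Orientations are given as [roll, pitch, yaw] about the fixed x, y, z axes, in that order (R = Rz(yaw) Ry(pitch) Rx(roll)).
In Python, from cell import * gives the robot as it stands. Calls block until the motion is done:
- move_ptp(position, orientation): joint-space move of the TCP to a pose.
- movel(position, feed=150, ori=None, max_force=None): straight line of the TCP; ori=None keeps the orientation; feed is the mean speed in mm/s. With max_force (N) it stops when the force on the tool has changed by that much, and returns True; else False.
- move_j(angles): joint-space move.
- set_gripper(opening, f_grip=None): finger opening in mm; f_grip is the grip in N (None keeps the last); returns when the fingers have stopped.
- dwell(seconds).
- solve_ik(position, orientation): joint angles nearest the present ones, or None.
- capture(name): name is "scene" or "top"; returns a dict with "image" (384x512x3 uint8, blue, green, red), "fov_y" (degrees; the focal length in pixels is half the picture's height over the tangent of half this angle, whatever the lens; pixels are square), "cx", "cy" (the principal point, pixels), "R" (3x3) and "t" (3): a world point X has camera coordinates R X + t. Camera axes: x right, y down, z forward; pixel columns grow to the right and rows downward; lengths in mm; the calibration is good to about 2 mm. A picture is of the moment at which its call begins. There is no depth.
A pose or a line that the arm cannot do raises IKError and nothing moves.
- sign_off(): hands the job in; it is judged then, once.
Readings, each from a call of its own:
- read_t(): time.
- read_qpos(): joint angles.
- read_dq(): joint speeds.
- read_tau(): joint torques, N m.
- read_eef_pos(): TCP position.
- read_tool_rot(): TCP orientation.
- read_force(): force on the tool from outside, world axes, zero at the start.
- read_ft_torque(): the same for the moment, N m.
- read_opening(): finger opening in mm.
- read_grasp_force(): force on a finger pad.
Only numpy, scipy, OpenCV 4.12 (cv2) and the standard library are available. Lean on these libraries where they do the work, as an engineer would, in place of code of your own. Each camera call takes 0.05 s, during which the arm holds its last target. There are 200 camera calls.

## Working session

There is one attempt and no reset: what is moved stays moved. The work goes in short steps, each a Python script; the robot and the scene stay as the last script left them, time stands still between calls to the robot, and variables do not carry over. Pictures are saved under pics/ and viewed, at most 10 in all, crops included, and the job is handed in when it is done.

```bash
ls; mkdir -p pics; python3 - <<'E'
from cell import *
import cv2,pickle
for n in ("scene","top"):
    c=capture(n); pickle.dump(c,open(f"{n}0.pkl","wb")); cv2.imwrite(f"pics/{n}0.png",c["image"])
    print(n,c["fov_y"],c["cx"],c["cy"],c["R"],c["t"])
print(read_t())
E
```

```text
pics
scene 57.27538502200266 255.871222790524 193.5941124782979 [[-0.52576651  0.85062517 -0.00252961]
 [ 0.61229473  0.37638816 -0.69528923]
 [-0.59047841 -0.36710866 -0.7187256 ]] [ 358.0463909  -242.04443113 1544.65499162]
top 55.87875518850547 254.86366557274405 191.47015125981636 [[ 0.00763908 -0.99996035  0.0045755 ]
 [-0.99415069 -0.00808749 -0.10769861]
 [ 0.10773135 -0.00372602 -0.99417306]] [ -82.29610677  575.40088739 1503.99346245]
0.1
```

View pics/scene0.png

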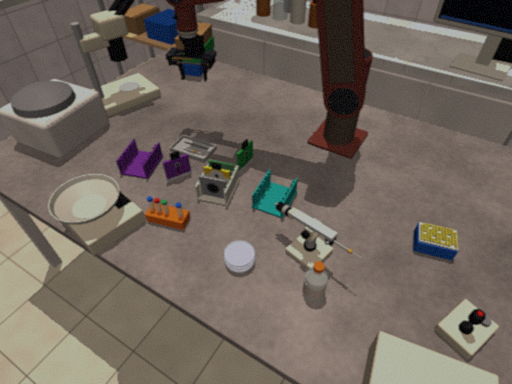

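View pics/top0.png

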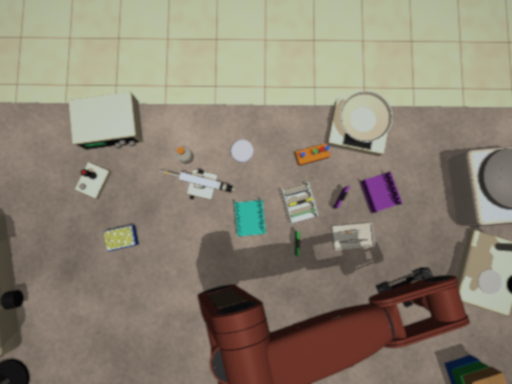

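Candidates for the gauge are yellow in the white rack (scene 217,170; top 299,202), purple (scene 177,165; top 341,195) and green (scene 244,153; top 297,242). Candidates for the rack are white (217,182), purple (140,160) and turquoise (275,195). I choose the yellow gauge in the white rack and check it in a close crop.

```bash
python3 - <<'E'
import cv2,pickle,numpy as np
s=pickle.load(open("scene0.pkl","rb"))["image"];t=pickle.load(open("top0.pkl","rb"))["image"]
a=cv2.resize(s[145:215,185:250],None,fx=6,fy=6,interpolation=cv2.INTER_CUBIC)   # 390x420
b=cv2.resize(t[170:230,270:330],(400,400),interpolation=cv2.INTER_CUBIC)
a=cv2.resize(a,(400,431)); b=cv2.copyMakeBorder(b,0,31,0,0,cv2.BORDER_CONSTANT)
cv2.imwrite("pics/crop1.png",np.hstack([a,b]))
a=cv2.resize(s[195:295,260:370],(440,400),interpolation=cv2.INTER_CUBIC)
b=cv2.resize(t[155:210,155:240],(360,233),interpolation=cv2.INTER_CUBIC)
b=cv2.copyMakeBorder(b,0,167,0,0,cv2.BORDER_CONSTANT)
cv2.imwrite("pics/crop2.png",np.hstack([a,b]))
E
```

```text
(no output)
```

View pics/crop1.png

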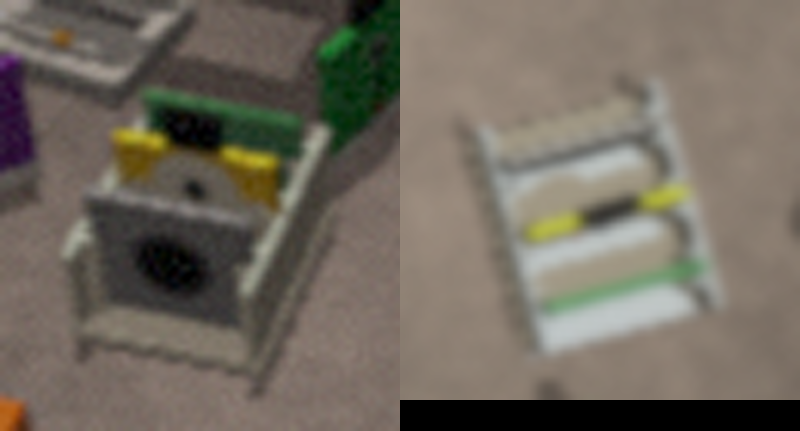

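View pics/crop2.png

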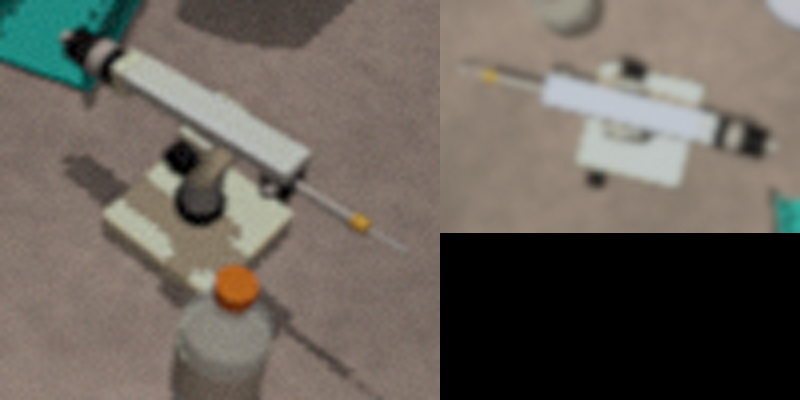

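Crop 1 confirms the yellow gauge with its black tab stands in the white rack's middle slot. The metal plate is in front of it and the green-edged glass behind. Crop 2 shows the rail, with the needle end at top px (163,171) and scene px (360,256), and the black drive at top px (230,187). Next I measure these.

```bash
cat > h.py <<'E'
import cv2,pickle,numpy as np
def ray(c,px):
    f=192/np.tan(np.radians(c["fov_y"]/2)); R=np.array(c["R"]);t=np.array(c["t"])
    d=R.T@np.array([(px[0]-c["cx"])/f,(px[1]-c["cy"])/f,1]); return -R.T@t,d/np.linalg.norm(d)
def onz(c,px,z):
    o,d=ray(c,px); return o+d*(z-o[2])/d[2]
def tri(c1,p1,c2,p2):
    o1,d1=ray(c1,p1);o2,d2=ray(c2,p2)
    s=np.linalg.lstsq(np.c_[d1,-d2],o2-o1,rcond=None)[0]
    a,b=o1+s[0]*d1,o2+s[1]*d2; return (a+b)/2,np.linalg.norm(a-b)
def proj(c,X):
    f=192/np.tan(np.radians(c["fov_y"]/2)); q=np.array(c["R"])@X+c["t"]; return f*q[:2]/q[2]+[c["cx"],c["cy"]]
def roi(c,x0,y0,x1,y1,k=4):  # upsampled crop
    return cv2.resize(c["image"][y0:y1,x0:x1],None,fx=k,fy=k,interpolation=cv2.INTER_CUBIC)
def blobs(m,x0,y0,k=4,amin=60):
    n,l,s,c=cv2.connectedComponentsWithStats(m.astype(np.uint8))
    out=[]
    for i in range(1,n):
        if s[i,4]<amin: continue
        p=np.argwhere(l==i)[:,::-1].astype(np.float32)
        off=lambda q:(np.array(q)+.5)/k-.5+[x0,y0]
        out.append((s[i,4]/k/k,off(c[i]),off(cv2.boxPoints(cv2.minAreaRect(p)))))
    return out
def yellow(c,box):
    v=cv2.cvtColor(roi(c,*box),cv2.COLOR_BGR2HSV)
    return blobs(cv2.inRange(v,(20,130,90),(35,255,255))>0,*box[:2])
E
python3 - <<'E'
from h import *
np.set_printoptions(precision=1,suppress=True)
s=pickle.load(open("scene0.pkl","rb"));t=pickle.load(open("top0.pkl","rb"))
print("cams",ray(s,(0,0))[0],ray(t,(0,0))[0])
for n,c,b in(("top",t,(270,170,330,230)),("scene",s,(185,145,250,215))):
    for a,ce,bx in yellow(c,b): print(n,a,ce,onz(c,ce,104),"\n",bx.tolist() and bx, "\n",np.array([onz(c,q,104) for q in bx]))
b=(155,155,240,210);im=roi(t,*b).astype(int)
m=(im[...,0]>im[...,1]+2)&(im.min(2)>130)
for a,ce,bx in blobs(m,*b,amin=500): print("bar top",a,ce,onz(t,ce,145),"\n",bx,np.array([onz(t,q,145) for q in bx]))
b=(260,195,370,295);im=roi(s,*b).astype(int)
m=(im[...,0]>im[...,1]-4)&(im.min(2)>130)
for a,ce,bx in blobs(m,*b,amin=500): print("bar scene",a,ce,onz(s,ce,145),"\n",bx,np.array([onz(s,q,145) for q in bx]))
print(t["image"][181,205],s["image"][222,310],t["image"][186,200])
E
```

```text
cams [1248.5  353.6  942.8] [ 410.6  -72.  1557.6]
top 10.1875 [308.4 199.4] [ 537.9 -293.6  104. ] 
 [[305.9 198.1]
 [311.1 198.1]
 [311.1 200.6]
 [305.9 200.6]] 
 [[ 542.8 -283.4  104. ]
 [ 543.  -304.6  104. ]
 [ 532.9 -304.5  104. ]
 [ 532.7 -283.4  104. ]]
top 12.25 [292.8 203.6] [ 520.5 -230.5  104. ] 
 [[288.8 203.7]
 [296.5 201.8]
 [296.9 203.4]
 [289.2 205.3]] 
 [[ 519.7 -214.6  104. ]
 [ 527.7 -245.4  104. ]
 [ 521.1 -247.1  104. ]
 [ 513.1 -216.2  104. ]]
scene 54.8125 [207.2 169.2] [ 547.3 -285.9  104. ] 
 [[200.5 168.4]
 [207.2 162.4]
 [213.2 169.1]
 [206.4 175.1]] 
 [[ 556.6 -308.9  104. ]
 [ 518.  -308.2  104. ]
 [ 535.9 -268.1  104. ]
 [ 573.5 -269.6  104. ]]
scene 64.1875 [225.3 172.5] [ 527.8 -221.2  104. ] 
 [[217.  175.9]
 [218.8 167.3]
 [231.1 169.9]
 [229.3 178.5]] 
 [[ 557.6 -235.6  104. ]
 [ 517.7 -256.8  104. ]
 [ 505.9 -211.4  104. ]
 [ 545.8 -191.5  104. ]]Traceback (most recent call last):
  File "<stdin>", line 9, in <module>
TypeError: blobs() got multiple values for argument 'amin'
```

```bash
python3 - <<'E'
from h import *
np.set_printoptions(precision=1,suppress=True)
s=pickle.load(open("scene0.pkl","rb"));t=pickle.load(open("top0.pkl","rb"))
def show(n,c,z,m,b,amin):
    for a,ce,bx in blobs(m,*b[:2],amin=amin): print(n,a,ce,onz(c,ce,z),"box\n",np.c_[bx,np.array([onz(c,q,z) for q in bx])])
b=(155,155,240,210);im=roi(t,*b).astype(int)
show("bar top",t,145,(im[...,0]>im[...,1]+2)&(im.min(2)>130),b,500)
b=(260,195,370,295);im=roi(s,*b).astype(int)
show("bar scene",s,145,(im[...,0]>im[...,1]-4)&(im.min(2)>140),b,800)
b=(270,170,330,230);im=roi(t,*b).astype(int)
show("rack",t,70,(im[...,2]-im[...,0]<8)&(im.min(2)>110)&(im[...,2]-im[...,1]<3),b,500)
b=(292,195,307,208);im=roi(t,*b).astype(int)
show("tab",t,131,im.max(2)<90,b,60)
b=(200,155,225,175);im=roi(s,*b).astype(int)
show("tabscene",s,131,im.max(2)<60,b,60)
# needle orange bead
for n,c,b in(("top",t,(155,165,180,180)),("sc",s,(335,240,360,260))):
    v=cv2.cvtColor(roi(c,*b),cv2.COLOR_BGR2HSV); show("bead"+n,c,145,cv2.inRange(v,(12,110,90),(30,255,255))>0,b,20)
print(t["image"][181,205],s["image"][222,310],t["image"][190,200],s["image"][255,300])
E
```

```text
bar top 33.4375 [236.5 157. ] [700.4  -3.6 145. ] box
 [[232.1 154.6 710.   14.  145. ]
 [239.4 154.6 710.2 -14.8 145. ]
 [239.4 160.9 685.1 -15.1 145. ]
 [232.1 160.9 684.8  13.6 145. ]]
bar top 250.1875 [197.4 179.9] [607.7 149.1 145. ] box
 [[178.2 178.7 611.9 225.  145. ]
 [180.1 171.4 640.8 218.2 145. ]
 [217.1 181.3 602.7  71.6 145. ]
 [215.2 188.6 573.9  78.7 145. ]]
rack 95.375 [292.6 194.6] [ 560.  -233.5   70. ] box
 [[ 280.2  190.1  578.4 -182.5   70. ]
 [ 301.8  181.8  613.7 -271.8   70. ]
 [ 306.2  193.5  565.1 -290.1   70. ]
 [ 284.7  201.8  530.1 -201.    70. ]]
rack 33.0625 [314.3 208.2] [ 504.7 -322.8   70. ] box
 [[ 310.2  201.3  532.7 -306.3   70. ]
 [ 313.8  200.4  536.6 -321.1   70. ]
 [ 317.4  214.7  478.  -335.2   70. ]
 [ 313.8  215.6  474.2 -320.4   70. ]]
rack 255.4375 [299.3 213.1] [ 484. -261.   70.] box
 [[ 285.8  205.8  513.6 -205.2   70. ]
 [ 309.9  199.5  540.2 -305.    70. ]
 [ 314.3  216.7  469.8 -322.6   70. ]
 [ 290.2  222.9  443.5 -223.2   70. ]]
tab 16.25 [301.  201.3] [ 527.4 -260.1  131. ] box
 [[ 297.   201.4  527.  -244.2  131. ]
 [ 304.3  19
[... 245 characters left out ...]
 155.2  504.3 -302.3  131. ]
 [ 205.8  158.8  528.6 -303.   131. ]]
tabscene 73.0 [216.  165.4] [ 538.2 -251.3  131. ] box
 [[ 208.6  167.8  561.6 -265.8  131. ]
 [ 209.6  161.3  532.2 -283.3  131. ]
 [ 223.6  163.6  516.5 -234.   131. ]
 [ 222.5  170.1  546.1 -217.6  131. ]]
beadtop 4.5 [166.4 172.5] [636. 272. 145.] box
 [[165.4 171.4 640.6 276.2 145. ]
 [167.4 171.4 640.6 268.3 145. ]
 [167.4 173.6 631.6 268.  145. ]
 [165.4 173.6 631.6 275.9 145. ]]
beadsc 18.3125 [349.6 250.3] [642.4 277.2 145. ] box
 [[346.4 250.5 647.5 270.  145. ]
 [349.1 247.2 633.1 272.2 145. ]
 [352.7 250.1 637.1 284.2 145. ]
 [350.  253.4 651.3 281.9 145. ]]
[207 198 191] [176 185 179] [193 197 191] [165 184 181]
```

The bar measures 151 × 29.7 mm at z 145 (should be 150 × 30), centred at (607,148) with yaw −0.25. The gauge centre is about (529.5,−261.5) with yaw about 0.26, and the rack agrees at 0.25. Now I grasp it.

```bash
cat >> h.py <<'E'
from scipy.spatial.transform import Rotation as Ro
L=89.0; S=1
def gp(foot,g,phi=0.0,L=L,s=None):
    """foot-centre pose (yaw g, needle-down phi) -> TCP position, rpy"""
    s=S if s is None else s
    G=Ro.from_euler("z",g)*Ro.from_euler("x",-phi)
    T=G*Ro.from_euler("z",s*np.pi/2)*Ro.from_euler("x",np.pi)
    return (np.array(foot)+G.apply([0,0,L])).tolist(), T.as_euler("xyz").tolist()
E
python3 - <<'E'
from cell import *
from h import *
np.set_printoptions(precision=3,suppress=True)
for s in(1,-1):
    for a in((529.5,-261.5,110),.26,0),((529.5,-261.5,10),.26,0),((607,148,145),-.25,-.1),((612,149,145),-.25,.4): print(s,solve_ik(*gp(*a,s=s)))
print(read_tool_rot())
E
```

```text
1 [-0.592  0.156  1.645  0.     1.341 -0.852]
1 [-0.592  0.257  1.726  0.     1.158 -0.852]
1 [0.046 0.169 1.568 0.097 1.376 0.279]
1 [ 0.336  0.471  1.253 -0.331  1.643  0.6  ]
-1 [-0.592  0.156  1.645 -0.     1.341  2.289]
-1 [-0.592  0.257  1.726 -0.     1.158  2.289]
-1 None
-1 [ 0.336  0.471  1.253 -0.331  1.643 -2.542]
[-3.14  -0.     0.372]
```

```bash
python3 - <<'E'
from cell import *
from h import *
np.set_printoptions(precision=2,suppress=True)
c0=(529.5,-261.5)
set_gripper(32,30)
move_ptp(*gp((*c0,90),.26))
print(read_t(),read_force(),movel(gp((*c0,10),.26)[0],feed=120,max_force=15),read_force(),read_eef_pos())
set_gripper(0,30)
print("grip",read_opening(),read_grasp_force(),read_force(),read_t())
movel(gp((*c0,20),.26)[0],feed=50); print(read_force(),read_ft_torque())
movel(gp((*c0,130),.26)[0],feed=120); print(read_force(),read_opening(),read_t())
print(read_ft_torque())
p=gp((690,80,330),.3); print(solve_ik(*p))
for q in ((690,80,330),(650,80,300)):
    try: move_ptp(*gp(q,.3)); print("ok",q); break
    except IKError as e: print(e)
dwell(1.2)
cs=[capture("scene") for _ in range(4)]; ct=capture("top")
pickle.dump((cs,ct,q,np.array(read_eef_pos())),open("held.pkl","wb"))
im=np.mean([c["image"] for c in cs],0).astype(np.uint8)
u=proj(cs[0],np.array(q)+[0,0,55]).astype(int); print(u,read_t())
x0,y0=u-45
cv2.imwrite("pics/held.png",cv2.resize(im[y0:y0+90,x0:x0+90],(594,594),interpolation=cv2.INTER_CUBIC)); print(x0,y0)
E
```

```text
2.85 [0.08 0.22 0.6 ] False [ 0.82 -0.88  0.81] [ 529.95 -261.98   99.72]
grip 9.676183227315576 29.966320074163377 [-0.08  0.48  2.66] 4.1917
[ 0.62 -0.9  -2.47] [ 0.04 -0.16 -0.  ]
[ 0.76  0.03 -1.84] 9.931410162288058 5.6083
[-0.01 -0.11  0.07]
[ 0.    0.36  1.    0.    1.78 -0.3 ]
ok (690, 80, 330)
[282 169] 8.6333
237 124
```

View pics/held.png

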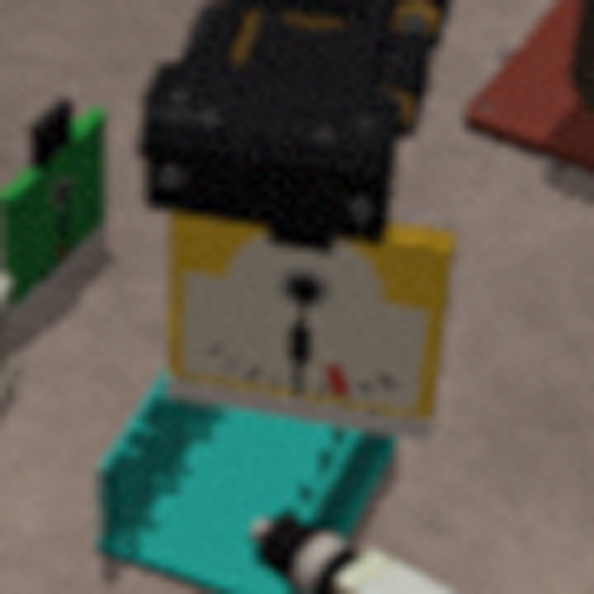

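The gauge is held upright. The red mark is at crop (338,380), the pin at (303,290), and the foot edge runs from about (168,397) to (425,432). Mark is on the right, which is +y, the needle side. Next I compute its angle and the gauge's pose in the grip.

```bash
python3 - <<'E'
from h import *
np.set_printoptions(precision=2,suppress=True)
cs,ct,q,tcp=pickle.load(open("held.pkl","rb")); c=cs[0]; g=.3
im=np.mean([k["image"] for k in cs],0).astype(np.uint8)
x=np.array([np.cos(g),np.sin(g),0]); y=np.array([-np.sin(g),np.cos(g),0])
foot=tcp-[0,0,89]
def pl(px,off=5):
    o,d=ray(c,px); P=o+d*(((foot+off*x-o)@x)/(d@x)); r=P-foot; return np.array([r@y,r[2]])
f=lambda p:np.array(p)/6.6-.5+.5/6.6+[237,124]
for n,p in dict(pin=(303,290),mark=(338,380),fl=(168,397),fr=(427,434),tr=(449,250),tl=(176,228),ptip=(299,392)).items(): print(n,pl(f(p)))
b=(275,170,300,190); k=roi(dict(image=im),*b).astype(int)
m=(k[...,2]>k[...,1]+45)&(k[...,2]>k[...,0]+45)
for a,ce,bx in blobs(m,*b[:2],amin=20):
    P=pl(ce); print("red",a,ce,P,[np.arctan2(P[0]-s,66-P[1]+h) for s in(-2,0,2) for h in (-2,0,2)]); 
print([proj(c,foot+5*x+yy*y+[0,0,66-46*1]) for yy in(0,)])
print("yellow top",[(a,ce,onz(ct,ce,foot[2]+94)-foot) for a,ce,_ in yellow(ct,(200,120,280,200))])
print(foot)
E
```

```text
pin [ 1.05 65.56]
mark [16.2  25.06]
fl [-47.4    0.95]
fr [50.73  5.74]
tr [50.19 94.63]
tl [-45.38  84.37]
ptip [ 2.19 15.57]
red 6.125 [287.6  181.27] [15.78 24.55] [np.float64(0.4235666946616507), np.float64(0.4053394629398002), np.float64(0.38853934544004415), np.float64(0.3806410304122827), np.float64(0.3638867750899087), np.float64(0.34848731290571716), np.float64(0.3361892430906278), np.float64(0.3210834020045125), np.float64(0.30723538559567126)]
[array([281.09, 181.5 ])]
yellow top [(np.float64(17.375), array([219.62, 139.7 ]), array([  9.08, -42.31,  94.  ]))]
[689.99  79.98 330.  ]
```

The mark is about 0.33 rad further round than the hanging pointer. I hover over the rail and check the predicted rail and gauge outlines on both pictures.

```bash
cat >> h.py <<'E'
GR=-.25; RT=np.array([607.3,148.4,144.9])
_g=lambda g,phi:Ro.from_euler("z",g)*Ro.from_euler("x",-phi)
PIV=RT-_g(GR,-.1).apply([0,0,20]); PIV[2]=125.
def rtop(phi,lift=0): return PIV+_g(GR,phi).apply([0,0,20+lift])
def outline(im,c,pts,x0,y0,k,col):
    P=np.array([(proj(c,p)-[x0,y0]+.5)*k for p in pts]); cv2.polylines(im,[np.int32(P*16)],True,col,1,cv2.LINE_AA,4)
def overlay(c,center,phi,foot,gphi,w=120,h=100,k=5):
    x0,y0=(proj(c,center)-[w/2,h/2]).astype(int); x0=max(x0,0);y0=max(y0,0)
    im=roi(c,x0,y0,x0+w,y0+h,k)
    outline(im,c,[rtop(phi)+_g(GR,phi).apply([a,b,0]) for a,b in((-15,-75),(15,-75),(15,75),(-15,75))],x0,y0,k,(0,0,255))
    if foot is not None: outline(im,c,[foot+_g(GR,gphi).apply([5,a,b]) for a,b in((-50,0),(50,0),(50,94),(-50,94))],x0,y0,k,(255,0,0))
    return im
E
python3 - <<'E'
from cell import *
from h import *
np.set_printoptions(precision=2,suppress=True)
print(rtop(-.1))
move_ptp(*gp(rtop(-.1,90),GR,-.1)); movel(gp(rtop(-.1,20),GR,-.1)[0],feed=100)
tcp=np.array(read_eef_pos()); print(tcp,read_force(),read_ft_torque(),read_t())
s,t=capture("scene"),capture("top"); pickle.dump((s,t,tcp),open("hov.pkl","wb"))
foot=tcp-_g(GR,-.1).apply([0,0,89])
a=overlay(s,rtop(0),-.1,foot,-.1,80,100); s0=pickle.load(open("scene0.pkl","rb")); t0=pickle.load(open("top0.pkl","rb"))
b=overlay(s0,rtop(0),-.1,None,0,80,60); d=overlay(t0,rtop(0),-.1,None,0,80,40)
cv2.imwrite("pics/hov.png",np.hstack([a,np.vstack([b,d])]))
E
```

```text
[607.3 148.4 144.9]
[605.17 137.83 254.18] [-0.37  0.38 -1.57] [-0.13 -0.02 -0.04] 10.1Traceback (most recent call last):
  File "<stdin>", line 8, in <module>
NameError: name '_g' is not defined
```

```bash
sed -i 's/\b_g\b/gg/g' h.py; python3 - <<'E'
from h import *
s,t,tcp=pickle.load(open("hov.pkl","rb"))
foot=tcp-gg(GR,-.1).apply([0,0,89])
a=overlay(s,rtop(0),-.1,foot,-.1,80,100); s0=pickle.load(open("scene0.pkl","rb")); t0=pickle.load(open("top0.pkl","rb"))
b=overlay(s0,rtop(0),-.1,None,0,80,60); d=overlay(t0,rtop(0),-.1,None,0,80,40)
cv2.imwrite("pics/hov.png",np.hstack([a,np.vstack([b,d])]))
E
```

```text
(no output)
```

View pics/hov.png

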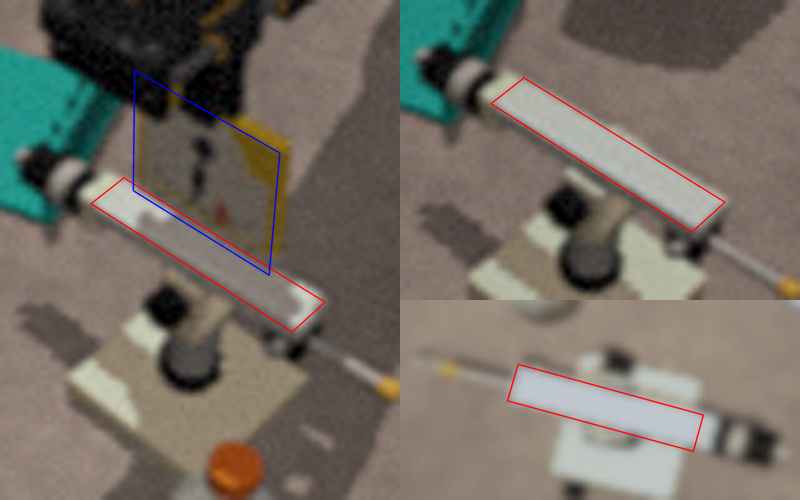

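The red rail outline fits the rail in both views. The gauge's needle-side edge sits higher than the blue prediction, so I look closer before lowering.

```bash
python3 - <<'E'
from cell import *
from h import *
np.set_printoptions(precision=3,suppress=True)
print(read_tool_rot(),gp(rtop(-.1,20),GR,-.1)[1],read_opening())
cs=[capture("scene") for _ in range(6)]; im=np.mean([c["image"] for c in cs],0).astype(np.uint8)
tcp=np.array(read_eef_pos());foot=tcp-gg(GR,-.1).apply([0,0,89]); c=dict(cs[0],image=im); pickle.dump(c,open("hov2.pkl","wb"))
k=10;x0,y0=(proj(c,foot+[0,0,50])-[28,30]).astype(int); a=roi(c,x0,y0,x0+56,y0+60,k); print(x0,y0)
for a_,b_ in((-50,0),(50,0),(50,94),(-50,94)):
    p=(proj(c,foot+gg(GR,-.1).apply([5,a_,b_]))-[x0,y0]+.5)*k; cv2.circle(a,tuple(int(v) for v in p),3,(255,0,0),-1); print(p)
cv2.imwrite("pics/hov2.png",a)
E
```

```text
[ 3.14  -0.101  1.321] [3.141592653589793, -0.10000000000000009, 1.3207963267948966] 9.872287931862566
286 176
[126.219 350.471]
[397.742 519.22 ]
[419.096 275.251]
[128.959 109.963]
```

View pics/hov2.png

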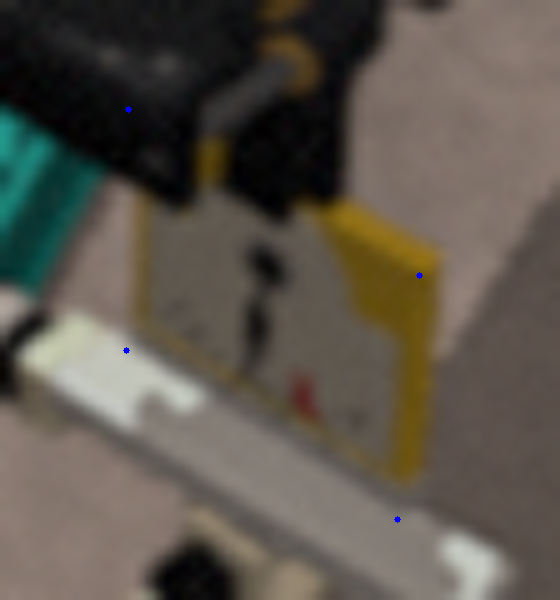

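The close-up shows the grip is sound. The offset is only about 1 px (≈3 mm): the yellow bottom edge plus the pale foot band ends near (400,507), against a prediction of (398,519). I lower to contact.

```bash
python3 - <<'E'
from cell import *
from h import *
np.set_printoptions(precision=2,suppress=True)
dwell(.3); print(read_force(),read_ft_torque())
r=movel(gp(rtop(-.1,-6),GR,-.1)[0],feed=12,max_force=2.5)
tcp=np.array(read_eef_pos()); lift=(tcp-np.array(gp(rtop(-.1),GR,-.1)[0]))@gg(GR,-.1).apply([0,0,1])
print(r,"lift",lift,read_force(),read_ft_torque()); dwell(.3); print(read_force(),read_ft_torque(),read_t())
E
```

```text
[-0.11  0.76 -1.59] [-0.08 -0.13 -0.  ]
True lift 0.27221578435704574 [0.5  0.07 4.41] [-0.02 -0.09  0.  ]
[-0.53 -0.25  5.32] [ 0.01 -0.08  0.  ] 12.5917
```

```bash
cat > rock.py <<'E'
from cell import *
from h import *
np.set_printoptions(precision=2,suppress=True)
F0=np.array([-.1,.4,-1.6])
def fr(): # press force in gauge frame (mean of a few)
    return np.mean([np.array(read_force()) for _ in range(3)],0)-F0
def go(phis,lift,target=4.5,feed=25,verb=True):
    for p in phis:
        movel(gp(rtop(p,lift),GR,p)[0],feed=feed,ori=gp(rtop(p,lift),GR,p)[1])
        f=gg(GR,p).inv().apply(fr()); 
        if verb: print("phi %.3f lift %.2f"%(p,lift),f,read_t())
        if abs(f[2])>14 or abs(f[1])>8: print("STOP"); break
        lift+=np.clip(.06*(f[2]-target),-.4,.4)
    return lift,p
E
python3 - <<'E'
from rock import *
l,p=go([-.1,-.08,-.06,-.03,0,.04,.08],.35); print(l,p)
E
```

```text
phi -0.100 lift 0.35 [ 0.63 -0.3   3.52] 12.8417
phi -0.080 lift 0.29 [-0.15 -0.66  3.5 ] 13.0917
phi -0.060 lift 0.23 [ 0.03 -0.12  4.25] 13.3417
phi -0.030 lift 0.22 [-0.96 -1.32  5.43] 13.625
phi 0.000 lift 0.27 [-0.98 -1.75  6.3 ] 13.9083
phi 0.040 lift 0.38 [ 0.05 -0.55  7.44] 14.2333
phi 0.080 lift 0.56 [-0.26 -1.27  7.04] 14.5583
0.7088885852774454 0.08
```

```bash
python3 - <<'E'
from rock import *
l,p=go([.11,.14,.17,.2,.23,.26,.29,.31,.33,.33],.75,target=4); print(l,p)
movel(gp(rtop(p,l),GR,p)[0],feed=20); dwell(1.5)
print(l,gg(GR,p).inv().apply(fr()),read_ft_torque(),read_t())
cs=[capture("scene") for _ in range(6)]; t=capture("top"); c=dict(cs[0],image=np.mean([c["image"] for c in cs],0).astype(np.uint8))
tcp=np.array(read_eef_pos()); pickle.dump((c,t,tcp,p,l),open("rk.pkl","wb"))
foot=tcp-gg(GR,p).apply([0,0,89])
k=9;x0,y0=(proj(c,foot+[0,0,40])-[40,32]).astype(int); a=roi(c,x0,y0,x0+80,y0+64,k); print(x0,y0)
for a_,b_ in((-50,0),(50,0),(50,94),(0,66)):
    q=(proj(c,foot+gg(GR,p).apply([5,a_,b_]))-[x0,y0]+.5)*k; cv2.circle(a,tuple(int(v) for v in q),2,(255,0,0),-1)
cv2.imwrite("pics/rk.png",a)
E
```

```text
phi 0.110 lift 0.75 [-0.25 -1.84  6.15] 14.8417
phi 0.140 lift 0.88 [ 0.54 -0.73  6.67] 15.125
phi 0.170 lift 1.04 [ 0.3  -1.77  5.31] 15.4083
phi 0.200 lift 1.12 [ 0.07 -2.44  4.84] 15.6917
phi 0.230 lift 1.17 [ 0.87 -2.08  4.99] 15.975
phi 0.260 lift 1.23 [ 1.13 -0.96  4.11] 16.2583
phi 0.290 lift 1.23 [ 0.11 -0.74  3.06] 16.5417
phi 0.310 lift 1.18 [ 0.61 -1.    5.38] 16.7917
phi 0.330 lift 1.26 [ 0.8  -1.51  4.32] 17.0417
phi 0.330 lift 1.28 [-0.2  -1.41  4.82] 17.2917
1.3285757752503609 0.33
1.3285757752503609 [-0.42 -0.51  3.63] [ 0.23 -0.19 -0.04] 19.0417
276 183
```

View pics/rk.png

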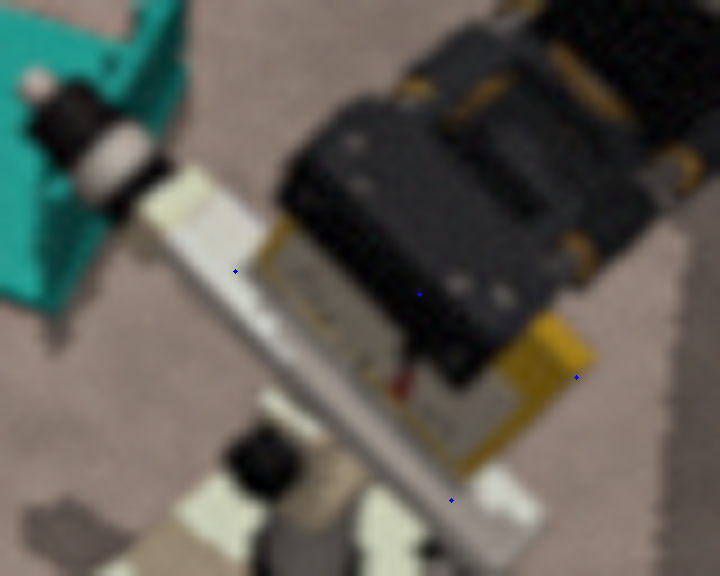

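The gauge stands flat on the rail. The pointer runs down from (415,340) to about (405,378) and meets the red mark at about (402,388). I check the gap numerically.

```bash
python3 - <<'E'
from h import *
np.set_printoptions(precision=2,suppress=True)
c,t,tcp,p,l=pickle.load(open("rk.pkl","rb"))
foot=tcp-gg(GR,p).apply([0,0,89]); G=gg(GR,p); X=G.apply([1,0,0])
def pl(px):
    o,d=ray(c,px); P=o+d*(((foot+5*X-o)@X)/(d@X)); return G.inv().apply(P-foot)[1:]
im=c["image"].astype(int)
print("max darkness/red grid (rows 219..228, cols 316..326): gray / redness")
g=im.sum(2)//3; r=im[...,2]-im[...,1]
for y in range(218,229): print(y,g[y,315:328],r[y,315:328])
b=(315,219,327,229);k=roi(c,*b).astype(int)
for a,ce,_ in blobs((k[...,2]-k[...,1]>30),*b[:2],amin=10):
    P=pl(ce); print("red",a,ce,P,"angle about pin(1.05,65.56)",np.arctan2(P[0]-1.05,65.56-P[1]))
pin=foot+G.apply([5,1.05,65.56])
for z in(0,20,30,38,46,50): q=proj(c,pin-[0,0,z]); print("plumb",z,q,pl(q))
E
```

```text
max darkness/red grid (rows 219..228, cols 316..326): gray / redness
218 [89 90 84 63 33 10  6  7 10  3 12 13 12] [ 6  7  7  6  2  2  4 -2  5 -3  3 -1  2]
219 [89 90 92 83 63 34 11  5  7  5  8 11 13] [ 7  7  6  7  3  2  1  4  0 -1  0 -3 -1]
220 [89 90 90 90 81 54 19  4  5  9  3  5  7] [ 7  7  7  7  7  4  2 -1 -1  3  1 -1  2]
221 [88 88 89 89 79 51 15  6  7  8 10 14 13] [ 5  7  7  6  6  4  2 -2 -1  0  1  0  0]
222 [86 80 84 90 78 51 21 20 22 12 16 22 18] [6 6 6 6 5 3 1 0 3 0 4 1 2]
223 [82 72 83 91 84 57 38 49 49 28 19 22 13] [ 6  6  8  6  8  6  9  6  5  4  0 -1 -1]
224 [85 81 89 88 80 56 48 73 75 51 28 12 10] [ 8 12  9 11 13 17 23 13  7  3  1 -1 -2]
225 [94 86 82 77 66 46 54 79 88 73 49 21 19] [ 5  9  9 12 23 30 26 16  7  5  6  2  4]
226 [109  91  85  77  63  44  65  84  91  87  73  57  55] [ 6  4  6 12 30 36 24 12  8  5  4  4  4]
227 [129 107  94  88  78  62  72  84  89  89  88  83  82] [ 8  6  6  8 20 27 16  8  8  6  6  6  7]
228 [142 131 110  94  89  78  78  82  77  84  88  88  90] [ 8  7  6  5 11 14 11  7  5  5  6  8  7]
red 2.375 [319.86 225.86] [14.68 21.8 ] angle about pin(1.05,65.56) 0.3018198207351022
plumb 0 [322.37 215.61] [ 1.05 65.56]
plumb 20 [321.41 220.28] [ 7.53 46.64]
plumb 30 [320.94 222.57] [10.77 37.18]
plumb 38 [320.57 224.37] [13.36 29.61]
plumb 46 [320.2  226.15] [15.96 22.04]
plumb 50 [320.02 227.04] [17.25 18.26]
```

Estimates scatter from 0.00 to 0.04 rad of over-tilt. I refine the mark angle with the earlier unoccluded pictures.

```bash
python3 - <<'E'
from h import *
np.set_printoptions(precision=2,suppress=True)
cs,ct,q,tcp=pickle.load(open("held.pkl","rb")); A=(dict(cs[0],image=np.mean([k["image"] for k in cs],0).astype(np.uint8)),tcp,.3,0)
s,t,tcp2=pickle.load(open("hov.pkl","rb")); B=(pickle.load(open("hov2.pkl","rb")),tcp2,GR,-.1)
for n,(c,tcp,g,p),pin0 in(("held",A,(303/6.6+237-.5,290/6.6+124-.5)),("hov",B,(312.1,202))):
    G=gg(g,p); foot=tcp-G.apply([0,0,89]); X=G.apply([1,0,0])
    def pl(px):
        o,d=ray(c,px); P=o+d*(((foot+5*X-o)@X)/(d@X)); return G.inv().apply(P-foot)[1:]
    e=proj(c,foot+G.apply([5,0,66])); x0,y0=(e-[14,6]).astype(int); b=(x0,y0,x0+28,y0+26); k=roi(c,*b).astype(int)
    red=[z for z in blobs(k[...,2]-k[...,1]>35,*b[:2],amin=10)]
    for a,ce,_ in red: P=pl(ce); print(n,"red",a,ce,P)
    gr=k.sum(2)/3
    for y in range(y0+3,y0+22): # dark centroid near plumb per row, weighted
        r=gr[int((y-y0+.5)*4)]; xs=(np.arange(len(r))+.5)/4-.5+x0; w=np.clip(np.median(r)-15-r,0,None); w[abs(xs-pin0[0])>3]=0
        if w.sum()>30: cx=(w*xs).sum()/w.sum(); print(y,round(cx,2),pl((cx,y)),int(w.sum()))
E
```

```text
held red 9.75 [287.54 181.24] [15.62 24.62]
165 282.19 [-0.05 73.1 ] 247
166 282.4 [ 0.6  70.16] 912
167 282.55 [ 1.13 67.18] 1258
168 282.71 [ 1.66 64.18] 1128
169 282.88 [ 2.23 61.18] 603
170 282.58 [ 1.69 57.91] 153
171 282.24 [ 1.04 54.6 ] 60
172 282.1 [ 0.87 51.38] 156
173 281.93 [ 0.64 48.12] 372
174 282.01 [ 0.98 44.98] 638
175 281.97 [ 1.07 41.76] 663
176 281.96 [ 1.2  38.53] 667
177 281.93 [ 1.3  35.28] 656
178 282.02 [ 1.69 32.08] 390
179 281.83 [ 1.4  28.71] 146
180 281.55 [ 0.89 25.25] 67
181 281.63 [ 1.24 21.99] 51
hov red 3.875 [315.95 215.47] [15.8 24.2]
200 311.61 [-1.86 72.54] 135
201 311.88 [-0.8  69.45] 449
202 312.2 [ 0.48 66.48] 601
203 312.62 [ 2.06 63.69] 462
204 312.53 [ 1.92 59.8 ] 246
205 311.63 [-0.99 54.11] 96
206 311.17 [-2.45 49.32] 169
207 311.19 [-2.22 45.59] 301
208 311.28 [-1.76 41.99] 377
209 311.2 [-1.86 38.01] 356
210 311.15 [-1.87 34.06] 223
211 310.97 [-2.36 29.77] 135
212 310.48 [-3.9  24.76] 70
213 310.02 [-5.38 19.75] 60
```

The mark comes out at 0.32 ± 0.015 rad, and the grip has not slipped (the pointer read −0.106 at the −0.10 hover). I trim to 0.317, settle the press and check.

```bash
python3 - <<'E'
from rock import *
l,p=go([.317,.317,.317],1.33,target=4,feed=15); dwell(1.5)
f=gg(GR,p).inv().apply(fr()); print(l,f,read_ft_torque(),read_t())
cs=[capture("scene") for _ in range(6)]; t=capture("top"); c=dict(cs[0],image=np.mean([c["image"] for c in cs],0).astype(np.uint8))
tcp=np.array(read_eef_pos()); foot=tcp-gg(GR,p).apply([0,0,89])
pickle.dump((c,t,tcp,p,l),open("fin.pkl","wb"))
im=c["image"].astype(int); g=im.sum(2)//3; r=im[...,2]-im[...,1]
for y in range(221,229): print(y,g[y,316:327],r[y,316:327])
x0,y0=(proj(c,foot)-[38,30]).astype(int)
a=roi(c,x0,y0,x0+76,y0+60,6); b=overlay(t,foot,p,foot,p,56,60,6)
cv2.imwrite("pics/fin.png",np.hstack([a,b])); print(x0,y0,read_opening(),read_grasp_force())
E
```

```text
phi 0.317 lift 1.33 [0.44 0.13 2.97] 19.6417
phi 0.317 lift 1.27 [0.23 0.3  4.29] 19.8917
phi 0.317 lift 1.29 [-0.21  0.16  3.67] 20.1417
1.2653480871167164 [-0.18  0.81  2.79] [ 0.62 -0.21 -0.02] 21.6417
221 [88 87 90 71 40  8  6  8 12 24 28] [7 7 5 4 3 4 0 3 2 2 0]
222 [78 85 87 72 40 15 27 30 22 28 35] [ 5  7  6 10  6  3  2  6  1  0  3]
223 [70 82 87 77 51 39 67 64 41 23 17] [ 7  7  8 14 16  9  7  5  4  0  1]
224 [79 88 87 75 52 57 81 84 64 29  8] [11 10  9  8 13 15 12  7  4  3  0]
225 [85 81 79 64 45 59 83 91 83 63 43] [ 6 11 10 13 24 23 13 10  7  4  3]
226 [96 85 82 69 52 67 87 90 90 86 83] [ 4  8 15 26 40 31 11  7  6  7  6]
227 [113  92  86  82  70  77  86  86  90  88  88] [ 8  5  7 17 25 17  9  6  6  7  7]
228 [131 110  93  83  83  85  81  77  82  81  85] [ 7  6  6  8 13 13  7  5  6  6  7]
276 194 9.912716021554635 29.97041225899011
```

View pics/fin.png

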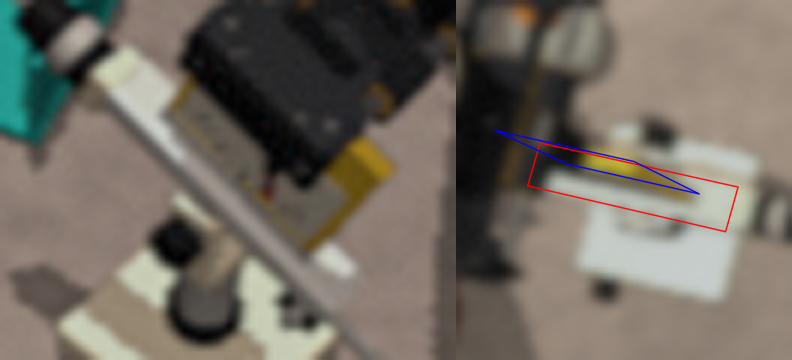

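The pointer's dark streak and the red mark now coincide: in rows 224–226 both centroids lie within about 0.4 px, around columns 320–320.7. The foot edge runs parallel along the middle of the rail. I firm the press slightly and hand in.

```bash
python3 - <<'E'
from rock import *
l=1.26
for _ in range(3):
    movel(gp(rtop(.317,l),GR,.317)[0],feed=10); dwell(.5)
    f=np.mean([gg(GR,.317).inv().apply(fr()) for _ in range(2)],0); print(l,f,read_ft_torque())
    if 4<f[2]<6: break
    l+=np.clip(.06*(f[2]-5),-.15,.15)
dwell(1.2); print(gg(GR,.317).inv().apply(fr()),read_t())
print(sign_off())
E
```

```text
1.26 [0.77 0.37 2.98] [ 0.55 -0.19 -0.04]
1.1386103099628817 [0.56 1.01 4.28] [ 0.64 -0.05  0.01]
[-0.98 -0.    6.43] 24.6917
the job is handed in; nothing more can be done
None
```

The job is handed in at about 25 s: the gauge stands along the middle of the rail, tilted about 0.32 rad needle-down, with the pointer on the red mark as near as the pictures can show. It is still gripped, and the last press reading was about 6 N; I did not see the official verdict.

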